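# Put the glass bin together and feed it the empty jars

## Robot

A 6-joint arm with a two-finger parallel gripper is mounted at the origin on a cart in front of the work surface, level with it; the furniture and walls round the work are solid. World frame = base frame: x ahead of the robot, y to its left, z up, the work surface at z = 0. Lengths are in m, angles in degrees, forces in N, time in s.
With the tool pointing down it reaches from about 0.325 to 0.85 m from the base axis. Payload 15.5 kg.
Tool frame: the origin (TCP) lies at the very end of the fingers, on their centre line; the grasp point (between the pads) lies arm.grip_depth behind it (arm.grip_depth is the distance from the TCP to the grasp point, in m); z points along the fingers, y is the line along which they close (so a half turn about z gives the same grasp; the last joint's range is limited). The gripper opens to 91 mm and grips with 3 to 60 N. Pads are 32 mm wide; open, the fingers measure 118 mm over their backs; the gripper's body (76 mm by 178 mm) begins 60 mm behind the grasp point.
Start: joints at [71.878, 28.281, 77.091, -0, 74.628, -5.472], TCP at [0.137, 0.61, 0.214] pointing down, gripper open.
Joint ranges: [-166.48, 166.48], [-47.26, 123.95], [12.59, 153.08], [-70.14, 250.14], [6.76, 159.57], [-176.63, 176.63]. Speed limits (degrees/s): [108.29, 108.29, 147.25, 172.46, 172.46, 172.46].

## Interface

Orientations are given as a 3x3 rotation matrix whose columns are the frame's x, y, z axes.
In Python, from rig import arm gives the robot as it stands. Calls block until the motion is done:
- arm.move_to(position, orientation): joint-space move of the TCP to a pose.
- arm.move_l(position, orientation=None, feed=0.15): straight line of the TCP; orientation=None keeps the orientation; feed is the mean speed in m/s.
- arm.move_joints(angles): joint-space move.
- arm.grip(opening): finger opening in m; the grip force is fixed at half the most; returns when the fingers have stopped.
- arm.sleep(seconds).
- arm.solve_ik(position, orientation): joint angles nearest the present ones, or None.
- arm.snapshot(name): name is "scene" or "top" or "wrist"; returns the picture (480x640x3 uint8, red, green, blue); there is no depth.
- arm.get_calibration(name): a dict with "intrinsics" (3x3 intrinsics, pixels), "k1" (the pictures are not rectified: a ray, as slopes to the right and down, at radius r is drawn at 1 + k1 r^2 times it, then the intrinsics apply), "cam_to_world" (4x4, takes a point from camera to world coordinates). Camera axes: x right, y down, z forward; pixel columns grow to the right and rows downward; lengths in m; the calibration is good to about 2 mm. A picture is of the moment at which its call begins: read the wrist's pose just before it. get_calibration takes no time and is no camera call; for the wrist camera it gives the pose at the moment of the call.
A pose or a line that the arm cannot do raises arm.Unreachable and nothing moves.
- arm.sign_off(): hands the job in; it is judged then, once.
Readings, each from a call of its own:
- arm.current_t(): time.
- arm.current_joint_positions(): joint angles.
- arm.current_dq(): joint speeds.
- arm.current_tau(): joint torques, N m.
- arm.current_ee_pos(): TCP position.
- arm.current_tool_rot(): TCP orientation.
- arm.current_force(): force on the tool from outside, world axes, zero at the start.
- arm.current_torque(): the same for the moment, N m.
- arm.current_width(): finger opening in m.
- arm.current_grasp_force(): force on a finger pad.
Only numpy, scipy, OpenCV 4.12 (cv2) and the standard library are available. Lean on these libraries where they do the work, as an engineer would, in place of code of your own. Each camera call takes 0.05 s, during which the arm holds its last target. There are 200 camera calls.

## Task

Put the counter's glass bin back into use: stand the grey pail fully down inside the steel bin body, set the hood over it with its pointer at the round stud mark, and twist it clockwise until the pointer is over the bar mark and the hood is locked. Then push every empty spice jar through the hood's sprung flap so that all of them lie inside and the flap is shut again, and leave the other things on the worktop undisturbed.

Things in the scene. Friction and masses are not known exactly. Their poses are not given: they have to be found in the camera images.
- caddy: Brushed-steel bin body, a round open pot fixed to the worktop by a suction foot, never moves. Origin: centre of its underside, z up. Outside radius 86 mm, rim 100 mm high (tapered to radius 83 outside), mouth radius 80 mm, inner floor 8 mm up. Two lugs stick out to radius 96 mm at its +y and -y sides, 84 to 90 mm high.
- caddy_shut_mark (a point): upright dark bar mark on the bin body's outside, at its -x side, 46 mm high: hood shut when its pointer is over it
- caddy_open_mark (a point): round dark stud mark on the bin body's outside, 56 mm high, 60 degrees anticlockwise (from above) of the bar mark, i.e. in the body's direction (-0.5, -0.87): the hood goes on and off with its pointer over it
- pail: Grey round open pail, the smaller shell that nests in the bin body at any yaw. Origin: centre of its underside, z up. Outside radius 75 mm (foot tapered to 66), wall 3 mm, low cone on its floor, rim 112 mm high, 220 g. Two upright grip ears on the rim at its +y and -y sides, 10 mm thick (radius 61 to 71 mm), 34 mm wide, tops 134 mm high. Fully down in the bin its underside is 8 mm above the worktop.
- pail_ear_a (a point): centre of the part of the +y ear that stands above the pail's rim (66 mm from the pail's axis, 123 mm above its underside); pinch the ear from above, fingers closing along the pail's y
- pail_ear_b (a point): the same on the -y ear
- bin_hood: Steel hood, the outer upper shell, open below: radius 103.5 mm, roof 150 mm above its lower edge, about 435 g. Origin: centre of its lower edge, z up. Black grip bar on the roof's centre, 14 mm thick (along its y), 28 mm long, 150 to 188 mm high, from x = -8 to +19 mm. Fully down on the bin (inner ribs on the rim) its origin is 72 mm above the worktop; about 4 mm radial play.
- hood_catch (a point): one of the hood's two inner catches (at its +y and -y sides, 6 mm above the lower edge). They pass the bin's lugs when the hood's yaw is 30 to 140 degrees anticlockwise of the bin's (60 = pointer at the stud mark); turned clockwise they run under the lugs (2 mm play) to a stop about 3 degrees past shut (shut = equal yaws). Turns freely.
- hood_grip (a point): middle of the grip bar, on the hood's axis, 176 mm above its lower edge; pinch along the hood's y from above
- hood_pointer (a point): small upright dark ridge outside the hood's skirt at its -x side, 20 mm above the lower edge, on the same side as the mouth
- hood_mouth (a point): centre of the oblong mouth in the roof, level with the roof's upper face: 37 mm from the hood's axis towards its -x; the opening is 52 mm along the hood's x and 84 mm along its y, closed by the flap
- hood_flap (a joint): the mouth's black sprung flap, hinged along the mouth's outer edge, away from the grip bar; 0 = shut (level), up to 1.5 rad = hanging open into the bin. Weak spring (0.005 N m shut, 0.01 N m open): a jar pushed down on it opens it, drops in when let go, and the flap closes by itself
- jar_1: Empty square amber-glass spice jar with a round domed steel cap, standing; body 36 x 36 mm and 47 mm high, domed cap 32 mm wide up to 62 mm high, 110 g, thick heavy base. Origin: centre of its underside, x and y square to its sides. Absent in some runs.
- jar_1_mid (a point): middle of that jar, 31 mm above its underside
- jar_2: Empty square amber-glass spice jar with a round domed steel cap, standing; body 36 x 36 mm and 47 mm high, domed cap 32 mm wide up to 62 mm high, 110 g, thick heavy base. Origin: centre of its underside, x and y square to its sides. Absent in some runs.
- jar_2_mid (a point): middle of that jar, 31 mm above its underside
- jar_3: Empty square amber-glass spice jar with a round domed steel cap, standing; body 36 x 36 mm and 47 mm high, domed cap 32 mm wide up to 62 mm high, 110 g, thick heavy base. Origin: centre of its underside, x and y square to its sides. Absent in some runs.
- jar_3_mid (a point): middle of that jar, 31 mm above its underside
- jar_4: Empty square amber-glass spice jar with a round domed steel cap, standing; body 36 x 36 mm and 47 mm high, domed cap 32 mm wide up to 62 mm high, 110 g, thick heavy base. Origin: centre of its underside, x and y square to its sides. Absent in some runs.
- jar_4_mid (a point): middle of that jar, 31 mm above its underside
- bottle_yellow_cap: bystander: squeeze bottle with yellow nozzle cap, 63 mm diameter, 219 mm high, origin at its underside
- flour_shaker: bystander: aluminium flour shaker, 74 mm diameter, 116 mm high, origin at its underside
Mind the look-alikes: they are no part of the job. What is shaped like the jar_2 but yellow is not meant. What is shaped like the pail but blue is not meant.

How it is judged:
By the outcome, as a careful person would: the job done as asked, in the order asked, and still so for the second after the job is handed in, with the robot touching nothing.
Of jar_1, jar_2, jar_3, jar_4 only 3 to 4 are there at a start; the rules pass over those that are not, and their reading is None.
At some moment in a run one of jar_1, jar_2, jar_3, jar_4, pail may be knocked a few centimetres aside while the robot is not near it.
It also fails if it takes over 208 s, if anything falls off the work surface, if the arm or the gripper's body presses on something with over 40 N, if the wrist force passes 120 N, or if a joint passes its speed limit or range.

## Working session

There is one attempt and no reset: what is moved stays moved. The work goes in short steps, each a Python script; the robot and the scene stay as the last script left them, time stands still between calls to the robot, and variables do not carry over. Pictures are saved under pics/ and viewed, at most 14 in all, crops included, and the job is handed in when it is done.

```bash
ls; mkdir -p pics
python3 - <<'E'
from rig import arm
import cv2,numpy as np
print(arm.grip_depth,arm.current_t(),arm.current_tool_rot())
for n in("scene","top","wrist"):
    c=arm.get_calibration(n);print(n,c)
    cv2.imwrite(f"pics/{n}0.png",arm.snapshot(n)[:,:,::-1])
E
```

```text
pics
0.0188 0.0 [[-9.75728723e-01  2.18982479e-01 -3.63778104e-04]
 [ 2.18982755e-01  9.75728074e-01 -1.13064868e-03]
 [ 1.07356258e-04 -1.18286752e-03 -9.99999295e-01]]
scene {'intrinsics': array([[582.37487004,   0.        , 324.81360276],
       [  0.        , 582.37487004, 240.66712646],
       [  0.        ,   0.        ,   1.        ]]), 'k1': 0.03484109906029647, 'cam_to_world': array([[ 0.7891934 , -0.40068185,  0.46543295, -0.33109152],
       [-0.6139355 , -0.53449392,  0.58086096, -1.183268  ],
       [ 0.01603064, -0.74415744, -0.66781189,  1.39127892],
       [ 0.        ,  0.        ,  0.        ,  1.        ]])}
top {'intrinsics': array([[460.87651952,   0.        , 314.89408804],
       [  0.        , 460.87651952, 243.50223015],
       [  0.        ,   0.        ,   1.        ]]), 'k1': -0.09230833913763202, 'cam_to_world': array([[-0.02423646, -0.99709336,  0.0722317 ,  0.46951063],
       [-0.99959792,  0.02523417,  0.01293203, -0.09139725],
       [-0.01471715, -0.07188923, -0.99730404,  1.45504701],
       [ 0.        ,  0.        ,  0.        ,  1.        ]])}
wrist {'intrinsics': array([[399.75731808,   0.        , 315.7139428 ],
       [  0.        , 399.75731808, 236.74797254],
       [  0.        ,   0.        ,   1.        ]]), 'k1': -0.051556633531308765, 'cam_to_world': array([[ 2.18441051e-01,  9.35709740e-01,  2.77003230e-01,
         5.83549841e-02],
       [ 9.75849720e-01, -2.09190409e-01, -6.29022808e-02,
         6.27127420e-01],
       [-9.11857691e-04,  2.84053965e-01, -9.58807861e-01,
         3.84040231e-01],
       [ 0.00000000e+00,  0.00000000e+00,  0.00000000e+00,
         1.00000000e+00]])}
```

View pics/top0.png

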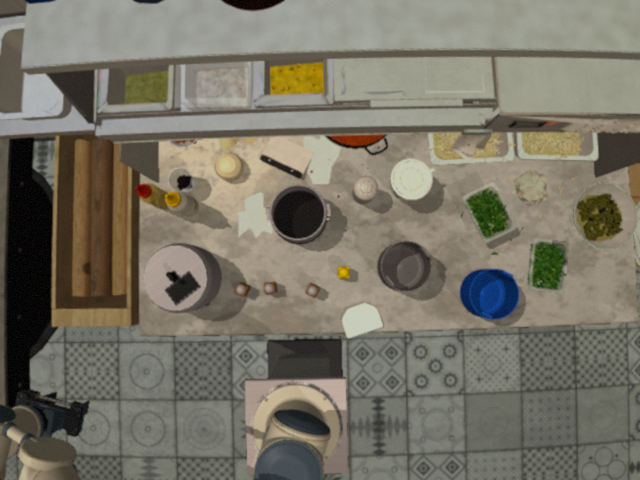

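View pics/scene0.png

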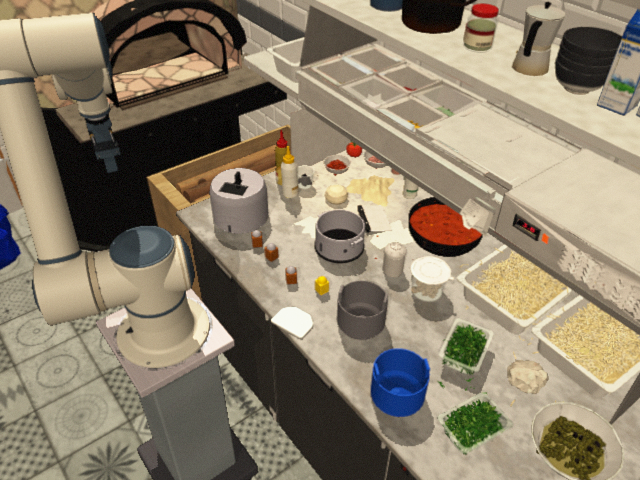

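The top view shows the hood at (183,278), bin body at (300,215), pail at (404,266), jars at (243,290), (270,288) and (312,290), and a yellow decoy at (344,272). The scene view agrees: three amber jars, and a blue decoy pail on the right.

```bash
cat > h.py <<'E'
from rig import arm
import cv2,numpy as np
def cast(cal,uv,z):
    K=cal["intrinsics"];k=cal["k1"];T=cal["cam_to_world"]
    p=np.linalg.inv(K)@[uv[0],uv[1],1]; d=p[:2].copy()
    for _ in range(20): d=p[:2]/(1+k*(d@d))
    r=T[:3,:3]@[d[0],d[1],1]; o=T[:3,3]
    return o+r*(z-o[2])/r[2]
def proj(cal,P):
    T=cal["cam_to_world"];c=T[:3,:3].T@(np.array(P)-T[:3,3]);d=c[:2]/c[2]
    d=d*(1+cal["k1"]*(d@d));return (cal["intrinsics"]@[d[0],d[1],1])[:2]
def down(yaw): # yaw(deg): direction of tool y axis in world
    a=np.radians(yaw);y=np.array([np.cos(a),np.sin(a),0]);z=np.array([0,0,-1.]);return np.column_stack([np.cross(y,z),y,z])
def rect(name,img,cal,x0,x1,y0,y1,z,s):
    "orthorectified view on plane z, s px per m; col=-y, row=-x; returns image"
    W=int((y1-y0)*s);H=int((x1-x0)*s)
    c,r=np.meshgrid(np.arange(W),np.arange(H))
    P=np.stack([x1-r/s,y1-c/s,np.full_like(c,z,float)],-1)
    T=cal["cam_to_world"];q=(P-T[:3,3])@T[:3,:3];d=q[...,:2]/q[...,2:]
    d=d*(1+cal["k1"]*(d**2).sum(-1,keepdims=True));K=cal["intrinsics"]
    m=(d*[K[0,0],K[1,1]]+[K[0,2],K[1,2]]).astype(np.float32)
    return cv2.remap(img,m[...,0],m[...,1],cv2.INTER_CUBIC)
E
python3 - <<'E'
from h import *
c=arm.get_calibration("top");im=cv2.imread("pics/top0.png")
for n,uv,z in[("hood",(183,278),.15),("caddy",(299,215),.1),("pail",(404,266),.112),("j1",(243,290),.05),("j2",(270,288),.05),("j3",(312,290),.05),("yel",(344,272),.05)]:
    print(n,cast(c,uv,z).round(3))
s=cv2.imread("pics/scene0.png")
a=cv2.resize(s[155:345,195:425],None,fx=1.7,fy=1.7,interpolation=cv2.INTER_CUBIC)
b=cv2.resize(im[180:330,140:440],None,fx=2.6,fy=2.6,interpolation=cv2.INTER_CUBIC)[:,:780]
cv2.imwrite("pics/b.png",b)
d=cv2.resize(s[150:350,190:430],None,fx=2.9,fy=2.9,interpolation=cv2.INTER_CUBIC);cv2.imwrite("pics/d.png",d)
E
```

```text
hood [0.475 0.305 0.15 ]
caddy [ 0.654 -0.029  0.1  ]
pail [ 0.494 -0.332  0.112]
j1 [0.435 0.15  0.05 ]
j2 [0.439 0.067 0.05 ]
j3 [ 0.43  -0.061  0.05 ]
yel [ 0.482 -0.16   0.05 ]
```

View pics/b.png

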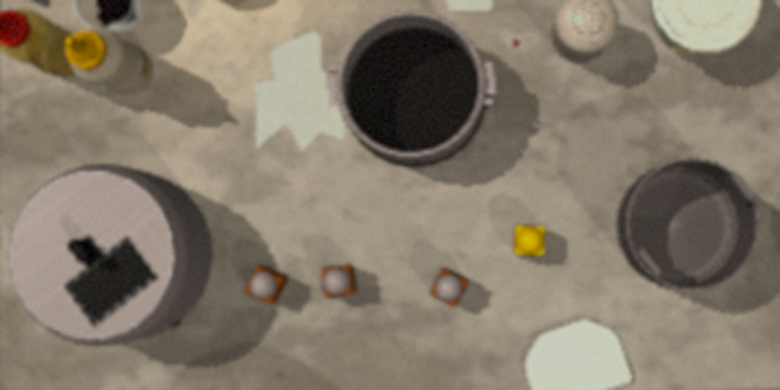

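View pics/d.png

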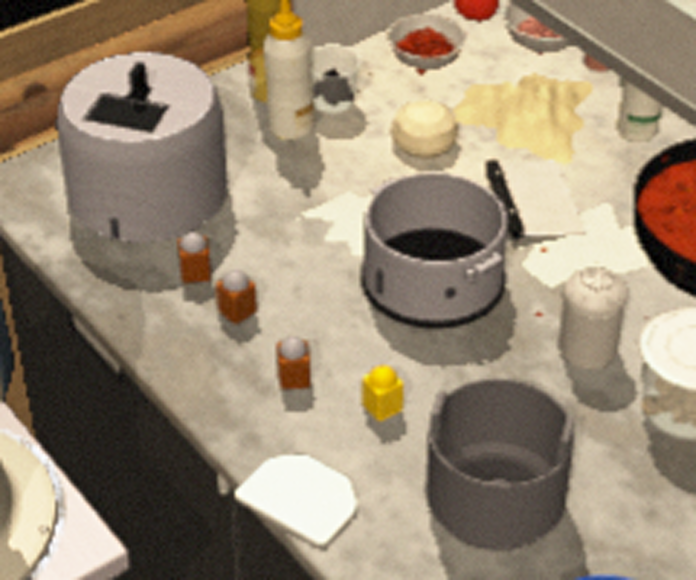

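The enlarged crops show the hood's mouth facing image lower-right with its pointer at d(115,228). On the bin, the bar mark is at d(379,281), the stud at d(450,293), and the lugs at b(490,83) and b(333,80). The pail's ears are at b(748,188) and about b(650,270).

Run:
```python
from h import *
t=arm.get_calibration("top");s=arm.get_calibration("scene")
D=lambda u,v:(190+u/2.9,150+v/2.9); B=lambda u,v:(140+u/2.6,180+v/2.6)
print("bar",cast(s,D(379,281),.046),"stud",cast(s,D(450,293),.056),"ptr",cast(s,D(115,228),.02))
print("mouth",cast(t,B(111,281),.15),"bartop",cast(t,B(84,247),.188),"roofc",cast(t,B(93,255),.15))
print("lug",cast(t,B(490,83),.088),cast(t,B(333,88),.088))
print("ears",cast(t,B(748,188),.134),cast(t,B(650,270),.134))
def view(p,yaw,z,n):
    arm.move_to([*p,z],down(yaw));c=arm.get_calibration("wrist");im=arm.snapshot("wrist")[:,:,::-1].copy()
    cv2.imwrite(f"pics/{n}.png",im);np.save(f"pics/{n}.npy",c);print(c["cam_to_world"][:3,3],arm.current_joint_positions(),arm.current_t())
view((.62,-.02),0,.33,"wc"); view((.46,-.33),0,.33,"wp")
a=cv2.imread("pics/wc.png");b=cv2.imread("pics/wp.png")
cv2.imwrite("pics/wcp.png",np.vstack([cv2.resize(a,(400,300)),cv2.resize(b,(400,300))]))
```

```text
bar [ 0.57565016 -0.02985157  0.046     ] stud [ 0.62232135 -0.10427829  0.056     ] ptr [0.39088423 0.2656277  0.02      ]
mouth [0.44598332 0.30611771 0.15      ] bartop [0.48348994 0.32374099 0.188     ] roofc [0.47490609 0.32610911 0.15      ]
lug [ 0.66210935 -0.11651217  0.088     ] [0.66114352 0.06443271 0.088     ]
ears [ 0.53159947 -0.39798654  0.134     ] [ 0.44417778 -0.28609509  0.134     ]
[0.62000012 0.06107321 0.5005412 ] [-7.29828657e+00  2.31477554e+01  6.75840185e+01  6.07569839e-03
  8.92808705e+01 -7.36028697e+00] 3.025
[ 0.46063254 -0.24896966  0.50066288] [-4.15898257e+01  1.82076648e+01  7.52477439e+01  1.41328674e-02
  8.65431595e+01 -4.16642332e+01] 4.3917
```

View pics/wcp.png

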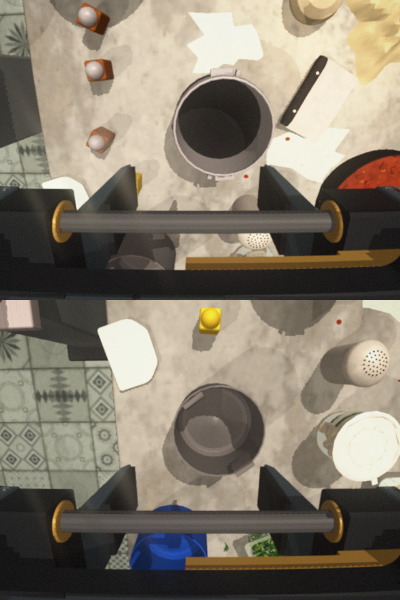

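The wrist views show the bin with lugs at about (360,114) and (344,285) full-res, and the pail with its ears upper left and lower right. I'll enlarge both.

Run:
```python
from h import *
a=cv2.imread("pics/wc.png")[95:305,260:450];b=cv2.imread("pics/wp.png")[115:325,260:450]
cv2.imwrite("pics/z.png",cv2.resize(np.hstack([a,b]),None,fx=2.1,fy=2.1,interpolation=cv2.INTER_CUBIC))
```

```text
(no output)
```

View pics/z.png

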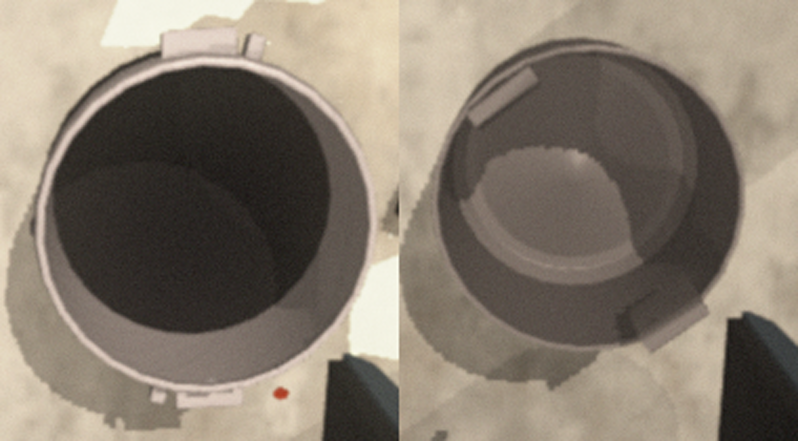

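The crop shows the bin rim spanning x 37–376 and y 57–392, with lugs at (200,43) and (208,398). The pail rim spans x 438–742 and y 42–350, with ear tops at (503,95) and (677,325).

Run:
```python
from h import *
cc=np.load("pics/wc.npy",allow_pickle=True).item();cp=np.load("pics/wp.npy",allow_pickle=True).item()
C=lambda u,v,z:cast(cc,(260+u/2.1,95+v/2.1),z)[:2].round(4)
P=lambda u,v,z:cast(cp,(260+u/2.1-190,115+v/2.1),z)[:2].round(4)
L,R,T,B=C(37,215,.1),C(376,215,.1),C(205,57,.1),C(205,392,.1)
print("caddy",L,R,T,B,"ctr",(L[0]+R[0])/2,(T[1]+B[1])/2)
l1,l2=C(200,43,.09),C(208,396,.09);print("lugs",l1,l2,(l1+l2)/2,np.linalg.norm(l1-l2),np.degrees(np.arctan2(*(l1-l2)[::-1]))-90)
L,R,T,B=P(438,190,.112),P(742,190,.112),P(580,42,.112),P(580,350,.112)
print("pail",L,R,T,B,(L[0]+R[0])/2,(T[1]+B[1])/2)
e1,e2=P(503,95,.134),P(677,325,.134);print("ears",e1,e2,(e1+e2)/2,np.linalg.norm(e1-e2),np.degrees(np.arctan2(*(e1-e2)[::-1])))
```

```text
caddy [ 0.5815 -0.0158] [ 0.7461 -0.0153] [0.6606 0.0583] [ 0.6657 -0.108 ] ctr 0.6638 -0.02485
lugs [0.6591 0.0646] [ 0.6685 -0.1145] [ 0.6638  -0.02495] 0.1793465081901513 3.0043920261914963
pail [ 0.4241 -0.3316] [ 0.568  -0.3313] [ 0.4897 -0.2635] [ 0.4931 -0.413 ] 0.49605 -0.33825
ears [ 0.4553 -0.2851] [ 0.5364 -0.3911] [ 0.49585 -0.3381 ] 0.13346613802759108 127.41939823938259
```

Run:
```python
from h import *
pc=np.array([.496,-.338]);th=127.4;u=lambda a:np.array([np.cos(np.radians(a)),np.sin(np.radians(a))])
e=pc+.066*u(th);R=down(th-180)
arm.move_to([*e,.20],R);arm.grip(.05);f0=np.array(arm.current_force())
arm.move_l([*e,.1165],feed=.1);print("dn",arm.current_force()-f0)
arm.grip(0);print(arm.current_width(),arm.current_grasp_force())
arm.move_l([*e,.30],feed=.12);print("lift",np.array(arm.current_force())-f0,arm.current_torque(),arm.current_width())
cc=np.array([.6638,-.0249]);e2=cc+.066*u(93)
arm.move_to([*e2,.30],down(-87))
print(arm.current_t(),arm.current_ee_pos(),e2)
s=arm.snapshot("scene")[:,:,::-1][90:330,220:460];w=arm.snapshot("wrist")[:,:,::-1]
cv2.imwrite("pics/g1.png",np.hstack([cv2.resize(s,(400,400)),cv2.resize(w,(400,300))[:, :] if 0 else cv2.copyMakeBorder(cv2.resize(w,(400,300)),0,100,0,0,0)]))
```

```text
dn [ 0.32810276  0.84956979 -1.16770251]
0.009793528648633327 30.000681938163325
lift [ 0.53022479  0.85775469 -3.90279694] [0.0132565  0.24136987 0.00240167] 0.00991959860867475
10.9167 [0.66019848 0.04007874 0.29996586] [0.66034583 0.04100955]
```

View pics/g1.png

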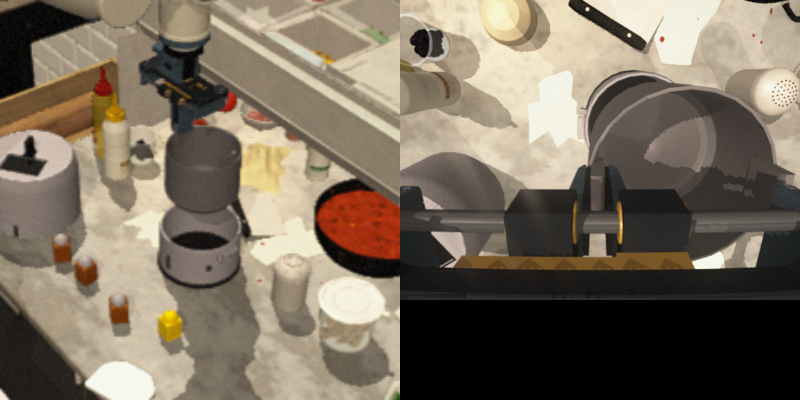

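The pail hangs level above the bin body and is well held. Inserting it.

Run:
```python
from h import *
x,y=.6603,.041
f0=np.array(arm.current_force())
for z in (.235,.20,.17,.15,.137,.131,.128,.1265,.125,.124,.123):
    arm.move_l([x,y,z],feed=.07);f=np.array(arm.current_force())-f0;print(z,f.round(1),np.round(arm.current_ee_pos(),4))
    if f[2]>6 or np.hypot(f[0],f[1])>8:break
arm.grip(.03);print(np.round(arm.current_ee_pos(),4))
arm.move_l([x,y,.24],feed=.15)
arm.move_to([.62,-.02,.38],down(0));c=arm.get_calibration("wrist");im=arm.snapshot("wrist")[:,:,::-1].copy();np.save("pics/wc2.npy",c);cv2.imwrite("pics/wc2.png",im)
# then hood
arm.move_to([.46,.27,.40],down(60));c=arm.get_calibration("wrist");im2=arm.snapshot("wrist")[:,:,::-1].copy();np.save("pics/wh.npy",c);cv2.imwrite("pics/wh.png",im2)
cv2.imwrite("pics/v.png",np.hstack([cv2.resize(im[80:320,240:480],(400,400),interpolation=2),cv2.resize(im2[40:340,170:470],(400,400),interpolation=2)]))
print(arm.current_t(),arm.current_joint_positions())
```

```text
0.235 [-0.2  0.3 -1.2] [0.6606 0.041  0.2355]
0.2 [ 0.3 -0.7 -1.8] [0.6604 0.041  0.2   ]
0.17 [ 0.5 -0.9 -0.5] [0.6602 0.041  0.1698]
0.15 [ 0.2 -0.3 -0.7] [0.66   0.041  0.1494]
0.137 [-0.6 -0.6 -0.6] [0.6599 0.041  0.1364]
0.131 [ 0.2 -0.8 -0.6] [0.6601 0.041  0.1306]
0.128 [ 0.3 -0.3 -2. ] [0.6602 0.041  0.1279]
0.1265 [-0.4 -0.1 -1.9] [0.6603 0.041  0.1265]
0.125 [ 0.1 -0.8  0.2] [0.6604 0.041  0.125 ]
0.124 [-1.2  1.9  6.3] [0.6606 0.0411 0.1246]
[0.6603 0.041  0.1239]
19.6167 [ 2.38941262e+01  1.33125790e+01  7.18306142e+01 -1.39429327e-02
  9.48709891e+01 -3.59672282e+01]
```

View pics/v.png

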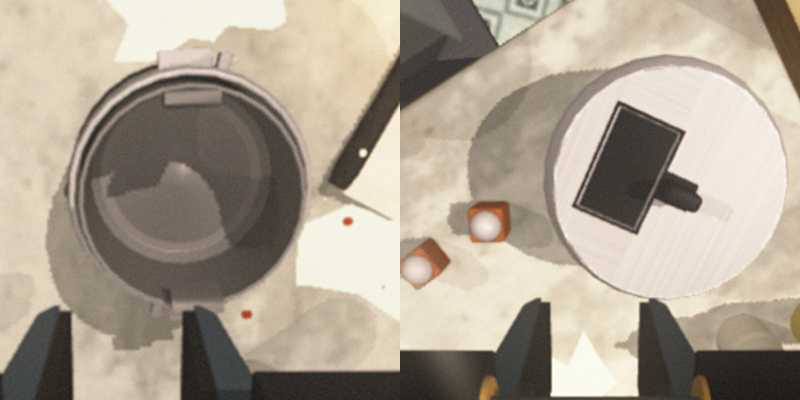

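The pail sits fully inside the bin with its ears beside the lugs. The hood's mouth corners are at v(618,102), (685,131), (636,234), (573,206), and its roof spans x 555–788 and y 58–297.

Run:
```python
from h import *
c=np.load("pics/wh.npy",allow_pickle=True).item()
P=lambda u,v,z:cast(c,(170+(u-400)*.75,40+v*.75),z)[:2]
q=[P(*p,.15) for p in((618,102),(685,131),(636,234),(573,206))]
for i in range(4): d=q[(i+1)%4]-q[i];print(np.linalg.norm(d).round(4),np.degrees(np.arctan2(d[1],d[0])).round(1))
m=sum(q)/4
yv=(q[0]+q[1]-q[2]-q[3])/2; yv/=np.linalg.norm(yv);xv=(q[1]+q[2]-q[0]-q[3])/2;xv/=np.linalg.norm(xv)
print("mouth",m,"axis",m+.037*xv,"yaw",np.degrees(np.arctan2(xv[1],xv[0])),np.degrees(np.arctan2(yv[1],yv[0]))-90)
L,R,T,B=P(553,175,.15),P(788,175,.15),P(672,60,.15),P(672,297,.15);print(L,R,T,B,(L+R)/2,(T+B)/2,np.linalg.norm(L-R),np.linalg.norm(T-B))
```

```text
0.0561 37.5
0.0892 -53.9
0.0557 -144.4
0.0873 126.3
mouth [0.44649624 0.30776943] axis [0.47622125 0.32980176] yaw 36.54603998873032 36.17098312451088
[0.42075996 0.25493954] [0.51344494 0.41581261] [0.39190926 0.37610193] [0.55798415 0.2883832 ] [0.46710245 0.33537607] [0.4749467  0.33224257] 0.18566273395076052 0.1878175799437898
```

Run:
```python
from h import *
h=[.475,.331]
arm.grip(.06);arm.move_to([*h,.25],down(36.4-90))
f0=np.array(arm.current_force())
arm.move_l([*h,.158],feed=.12);print("dn",np.array(arm.current_force())-f0)
arm.grip(0);print(arm.current_width(),arm.current_grasp_force())
arm.move_l([*h,.36],feed=.12);print("lift",np.array(arm.current_force())-f0,arm.current_torque(),arm.current_width())
arm.move_to([.6638,-.0249,.36],down(63.3-90));print(arm.current_t(),arm.current_ee_pos())
s=arm.snapshot("scene")[:,:,::-1][90:330,220:460];w=arm.snapshot("wrist")[:,:,::-1]
cv2.imwrite("pics/g2.png",np.hstack([cv2.resize(s,(400,400)),cv2.copyMakeBorder(cv2.resize(w,(400,300)),0,100,0,0,0)]))
```

```text
dn [0.09764722 0.45032841 0.46166222]
0.013822197835812322 30.000315606594086
lift [-0.56106651  1.14093519 -4.76802671] [-0.07299037  0.11489715 -0.03811037] 0.01346774603660074
27.125 [ 0.66367032 -0.02386961  0.36001818]
```

View pics/g2.png

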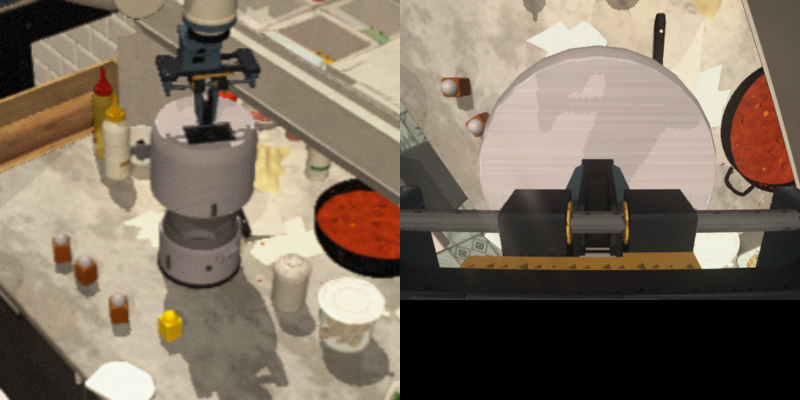

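The hood hangs level over the bin, pointer above the stud. Lowering it with force checks.

Run:
```python
from h import *
x,y=.6638,-.0249
f0=np.array(arm.current_force());print(f0)
for z in (.29,.265,.258,.252,.246,.240,.236,.233,.231,.230,.229,.228):
    arm.move_l([x,y,z],feed=.06);f=np.array(arm.current_force())-f0;t=np.array(arm.current_torque());print(z,f.round(1),t.round(2),np.round(arm.current_ee_pos(),4))
    if f[2]>6 or np.hypot(f[0],f[1])>8:break
print(arm.current_t())
```

```text
[ 0.4986051   0.30042994 -3.68092554]
0.29 [-1.3 -1.  -0.8] [-0.07 -0.    0.02] [ 0.664  -0.0249  0.2905]
0.265 [-0.4 -0.1  0.3] [-0.08  0.09  0.06] [ 0.6638 -0.0249  0.2648]
0.258 [-0.5 -0.7  0. ] [-0.08  0.05 -0.01] [ 0.6636 -0.0249  0.2576]
0.252 [-0.5 -0.4 -0.7] [-0.05  0.11  0.01] [ 0.6635 -0.0249  0.2515]
0.246 [-0.1  0.4 -0. ] [-0.16  0.05  0.01] [ 0.6635 -0.0249  0.2455]
0.24 [-1.6 -0.8 -0.6] [-0.11  0.02  0.02] [ 0.6635 -0.0249  0.2395]
0.236 [-1.1 -0.  -1.1] [-0.13  0.12  0.  ] [ 0.6636 -0.0249  0.2357]
0.233 [-0.4 -0.7 -1.5] [-0.08  0.08 -0.  ] [ 0.6637 -0.0249  0.2328]
0.231 [-0.8 -0.5 -0.7] [-0.05  0.12  0.04] [ 0.6637 -0.0249  0.2309]
0.23 [-0.2  0.1 -0.5] [-0.15  0.03  0.05] [ 0.6639 -0.0249  0.2301]
0.229 [-3.6 -0.1 11.2] [ 0.07  0.8  -0.  ] [ 0.664  -0.0249  0.23  ]
31.375
```

Seated at TCP 0.230, as expected (0.072 + 0.158). Now the twist clockwise.

Run:
```python
from h import *
x,y=.6638,-.0249
arm.move_l([x,y,.2302],feed=.02)
for a in (50,35,20,10,6,3.3,2.3):
    arm.move_l([x,y,.2302],down(a-90),feed=.05)
    print(a,np.round(arm.current_force(),1),np.round(arm.current_torque(),2),arm.current_width())
    if abs(arm.current_torque()[2])>1.2:break
arm.grip(.04);arm.move_l([x,y,.30]);print(arm.current_t())
arm.move_to([.60,-.02,.44],down(-3));c=arm.get_calibration("wrist");w=arm.snapshot("wrist")[:,:,::-1].copy();np.save("pics/wk.npy",c);cv2.imwrite("pics/wk.png",w)
arm.move_to([.45,.05,.33],down(0));c=arm.get_calibration("wrist");w2=arm.snapshot("wrist")[:,:,::-1].copy();np.save("pics/wj.npy",c);cv2.imwrite("pics/wj.png",w2)
s=arm.snapshot("scene")[:,:,::-1][150:330,220:420]
cv2.imwrite("pics/g3.png",np.hstack([cv2.resize(s,(400,360),interpolation=2),cv2.resize(w[60:330,200:500],(400,360),interpolation=2)]))
print(arm.current_t())
```

```text
50 [-0.3 -0.5 -3.9] [-0.11  0.06 -0.04] 0.013693114752881673
35 [ 0.1 -0.5 -4. ] [-0.13  0.05 -0.05] 0.013741996719695119
20 [-0.8 -0.  -4.2] [-0.11  0.11  0.  ] 0.013661375283747383
10 [-1.5  0.3 -4.9] [-0.06  0.15  0.03] 0.014209200601947258
6 [-0.  -0.6 -5.1] [-0.04  0.15 -0.05] 0.014177597728891557
3.3 [ 0.2  0.8 -4. ] [-0.07  0.11  0.03] 0.013750191793914764
2.3 [ 0.9 -0.7 -3.8] [-0.07  0.17 -0.  ] 0.013885436427343762
35.1
37.4417
```

View pics/g3.png

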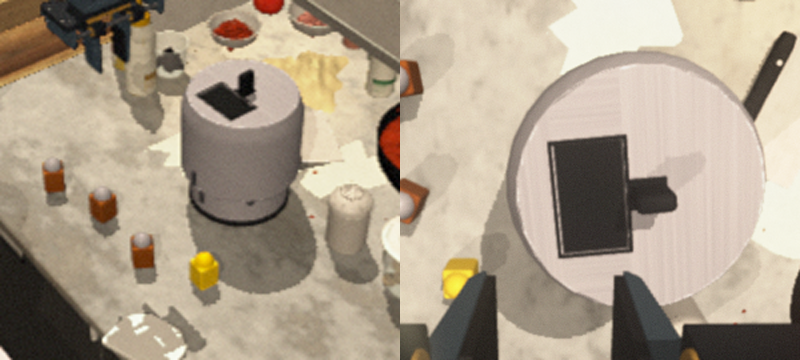

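View pics/wj.png

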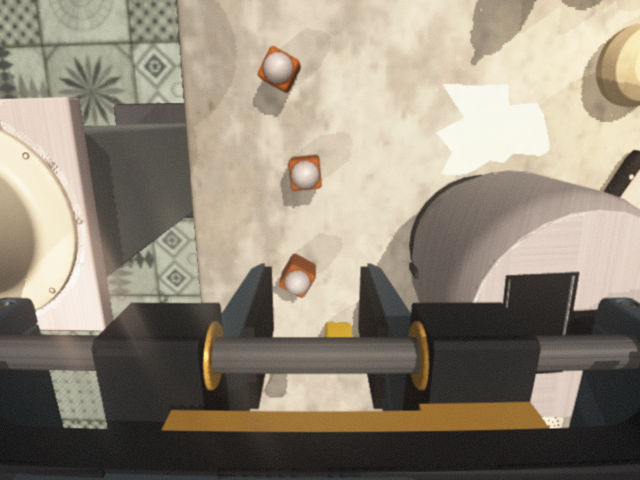

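The pointer stands over the bar mark, so the hood is locked. In the wrist view the jars are at (279,69), (305,173) and (298,277), and the yellow decoy is just under the fingers. Mouth corners are at g3 (549,143), (626,134), (632,250), (559,257).

```bash
cat >> h.py <<'E'
def amber(im):
    h=cv2.cvtColor(im,cv2.COLOR_BGR2HSV);m=cv2.inRange(h,(2,150,50),(17,255,255))
    m=cv2.morphologyEx(m,cv2.MORPH_CLOSE,np.ones((5,5)))
    cs=[cv2.convexHull(c) for c in cv2.findContours(m,cv2.RETR_EXTERNAL,cv2.CHAIN_APPROX_NONE)[0] if cv2.contourArea(c)>100]
    return cs
def look(p):
    "camera straight above p; returns jar centre and side direction at z=.047"
    arm.move_to([p[0],p[1]-.081,.23],down(0));c=arm.get_calibration("wrist");im=arm.snapshot("wrist")[:,:,::-1].copy()
    o=[]
    for k in amber(im):
        q=np.array([cast(c,u,.047)[:2] for u in k[:,0,:].astype(float)],np.float32)
        r=cv2.minAreaRect(q*1000);o.append((np.hypot(r[0][0]/1000-p[0],r[0][1]/1000-p[1]),np.array(r[0])/1000,r[1],r[2]))
    o.sort(key=lambda t:t[0]);return o[0]
E
python3 - <<'E'
from h import *
c=np.load("pics/wk.npy",allow_pickle=True).item()
P=lambda u,v,z:cast(c,(200+(u-400)*.75,60+v*.75),z)[:2]
q=[P(*p,.222) for p in((549,143),(626,134),(632,250),(559,257))];m=sum(q)/4
xv=(q[1]+q[2]-q[0]-q[3])/2;yv=(q[0]+q[1]-q[2]-q[3])/2
print("mouth",m,np.linalg.norm(xv),np.linalg.norm(yv),np.degrees(np.arctan2(xv[1],xv[0])),np.degrees(np.arctan2(yv[1],yv[0]))-90)
c=np.load("pics/wj.npy",allow_pickle=True).item();im=cv2.imread("pics/wj.png")
for k in amber(im):
    r=cv2.boundingRect(k);print(r,cast(c,(r[0]+r[2]/2,r[1]+r[3]/2),.035)[:2].round(3))
for uv in((279,69),(305,173),(298,277),(339,327)):print(cast(c,uv,.055)[:2].round(3))
E
```

```text
mouth [ 0.62738805 -0.02644859] 0.05599549983818263 0.08768095999939085 3.200264227287982 1.9654016412262223
(162, 402, 385, 30) [ 0.507 -0.276]
(202, 327, 19, 63) [ 0.312 -0.179]
(410, 322, 20, 68) [ 0.593 -0.176]
(280, 255, 35, 34) [ 0.429 -0.054]
(289, 156, 31, 17) [0.439 0.079]
(258, 56, 41, 36) [0.411 0.178]
[0.414 0.181]
[0.44  0.072]
[ 0.431 -0.052]
[ 0.481 -0.12 ]
```

```bash
cat >> h.py <<'E'
M=np.array([.6285,-.0264]);HY=2.6
def jar(p):
    arm.grip(.062);d,ctr,sz,ang=look(p);print("jar",ctr.round(4),np.round(sz,1),round(ang,1),"d",round(d,3))
    if d>.04 or not all(32<s<42 for s in sz): print("STOP bad fit");return
    t=min((ang%90-90*k for k in range(3)),key=lambda a:abs(a+45))
    arm.move_to([*ctr,.12],down(t));arm.move_l([*ctr,.022],feed=.1)
    arm.grip(0);w=arm.current_width();print("w",w,arm.current_grasp_force())
    if not .033<w<.039: arm.grip(.062);arm.move_l([*ctr,.15]);print("STOP");return
    arm.move_l([*ctr,.33],feed=.2);arm.move_to([*M,.33],down(HY-90))
    f0=np.array(arm.current_force());ok=True
    arm.move_l([*M,.25],feed=.15)
    for z in (.24,.23,.22,.213,.207):
        arm.move_l([*M,z],feed=.08);f=np.array(arm.current_force())-f0
        if np.abs(f).max()>6:print("contact",z,f.round(1));ok=False;break
    print(f.round(2),np.round(arm.current_ee_pos(),4))
    if not ok: return
    arm.grip(.045);arm.sleep(.2)
    arm.move_l([*M,.33],feed=.15);arm.move_to([.47,.03,.36],down(0));print(arm.current_t());return True
E
python3 - <<'E'
from h import *
print(jar([.431,-.052]))
w=arm.snapshot("wrist")[:,:,::-1];s=arm.snapshot("scene")[:,:,::-1][150:330,220:420]
cv2.imwrite("pics/g4.png",np.hstack([cv2.resize(s,(400,360),interpolation=2),cv2.resize(w,(400,360))]))
E
```

```text
jar [ 0.4337 -0.0538] [15.4 33.9] 59.5 d 0.003
STOP bad fit
None
```

View pics/g4.png

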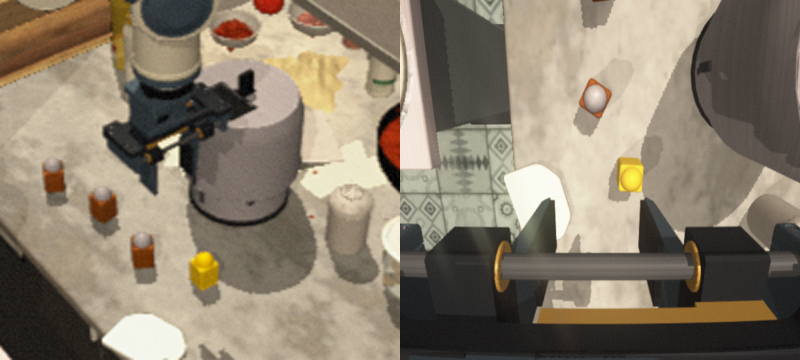

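The jar shows up clearly, but the cap splits its amber mask in two. I'll merge the pieces near each jar.

```bash
python3 - <<'E'
s=open("h.py").read()
a=s.index("    o=[]\n");b=s.index("M=np.array([.6285")
s=s[:a]+'''    q=np.array([cast(c,u,.047)[:2] for k in amber(im) for u in k[:,0,:].astype(float)],np.float32)
    q=q[np.hypot(*(q-np.array(p)).T)<.045]
    r=cv2.minAreaRect(q*1000);r0=np.array(r[0])/1000
    return np.hypot(*(r0-p)),r0,r[1],r[2]
'''+s[b:]
s=s.replace("cv2.contourArea(c)>100","cv2.contourArea(c)>8")
open("h.py","w").write(s)
E
python3 - <<'E'
from h import *
print(jar([.431,-.052]))
w=arm.snapshot("wrist")[:,:,::-1];s=arm.snapshot("scene")[:,:,::-1][150:330,220:420]
cv2.imwrite("pics/g5.png",np.hstack([cv2.resize(s,(400,360),interpolation=2),cv2.resize(w,(400,360))]))
E
```

```text
jar [ 0.429  -0.0619] [34.1 33.8] 60.1 d 0.01
w 0.03598432909451653 30.000946819782257
[1.46 0.28 0.75] [ 0.6282 -0.0264  0.2066]
49.5417
True
```

```bash
cat >> h.py <<'E'
def mouthcheck(n):
    arm.move_to([.60,-.02,.44],down(-3));w=arm.snapshot("wrist")[:,:,::-1].copy();cv2.imwrite(f"pics/{n}.png",w)
    a=cv2.imread("pics/wk.png");b=np.s_[60:330,250:490]
    d=cv2.absdiff(cv2.GaussianBlur(a,(5,5),0),cv2.GaussianBlur(w,(5,5),0)).max(2)
    print("mouth diff mean",d[170:245,315:370].mean(),"roof diff px>40",(d[b]>40).sum())
E
python3 - <<'E'
from h import *
mouthcheck("m1")
print(jar([.44,.072]));mouthcheck("m2")
E
```

```text
mouth diff mean 2.1641212121212123 roof diff px>40 1531
jar [0.4394 0.0694] [34.2 34.1] 5.5 d 0.003
w 0.036012880847457886 29.98725861310959
[-0.92 -0.53 -0.73] [ 0.6282 -0.0264  0.2066]
62.55
True
mouth diff mean 2.1886060606060607 roof diff px>40 1528
```

Run:
```python
from h import *
print(jar([.414,.181]));mouthcheck("m3")
arm.move_to([.35,.30,.40],down(60))
t=arm.snapshot("top")[:,:,::-1].copy();cv2.imwrite("pics/t9.png",t);s=arm.snapshot("scene")[:,:,::-1].copy()
w=cv2.imread("pics/m3.png")
cv2.imwrite("pics/f.png",np.vstack([np.hstack([cv2.resize(s[100:400,190:590],(400,300)),cv2.resize(w,(400,300))]),np.hstack([cv2.resize(t[120:340,130:640],(800,300))])]))
```

```text
jar [0.4118 0.183 ] [34.1 33.9] 61.8 d 0.003
w 0.03594867232692095 30.001023709774017
[-0.31 -1.28 -0.97] [ 0.6283 -0.0264  0.2066]
75.0833
True
mouth diff mean 2.3464242424242423 roof diff px>40 1527
```

View pics/f.png

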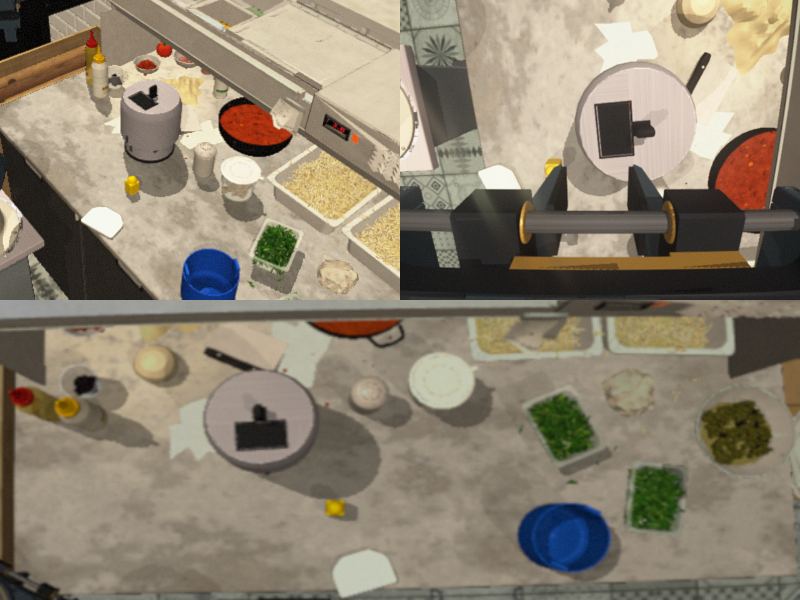

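No jars are left on the worktop, the flap is shut, the hood's pointer is over the bar mark, and everything else stands as before.

```bash
python3 -c "
from rig import arm
arm.sleep(.5);print(arm.sign_off(),arm.current_t())"
```

```text
the job is handed in; nothing more can be done
the job is handed in; nothing more can be done
```

Job handed in after about 77 s of the 208 s allowed: the pail is seated in the bin, the hood is locked over the bar mark, the three jars present (no fourth was visible) went in through the flap, which is shut, and nothing else looks moved.

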